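# Hardness check on a pressed mineral block

### The job

Lift the pressed mineral block out of the open die and set it down, cross upward, in the middle of the flat steel test plate, without dropping it. Then take the spring hardness tester from its rest and hold it upright with its tip on the pencilled cross, pressed just hard enough that the plunger is about half-way in and never bottoming it. Finish while holding it there, steady and still pressed, and leave the other things on the bench where they are.

Things in the scene. Friction and masses are not known exactly. Their poses are not given: they have to be found in the camera images.
- block_centre (a point): centre of the pressed block (half-way up): a pale tan, dry-pressed mineral block, a plain rectangular bar 80 mm long (its x) x 44 mm wide (its y) x 34 mm high (its z, up), about 0.2 kg, rigid and loose. It starts in the cavity of the die, sunk 14 mm deep with 20 mm standing proud, 1.5 mm play all round, its sides parallel to the die's. It lifts straight up
- mark (a point): crossing point of a dark pencilled cross (22 mm lines, 2.5 mm thick) on the top face of the block: 20 mm from the middle of the face toward one end (the block's +x), on its long centre line, 17 mm above block_centre. Axes as the block's
- die: open die of the sample press: steel block 150 mm (x) x 104 mm (y) x 45 mm high, fixed to the bench, with a rectangular cavity in its middle, long way along x. Two guide pins, 14 mm thick, stand 28 mm above its top, 62 mm from the middle along x on either side; nothing stands beside the block's long sides. Origin at the centre of its underside, on the bench
- plate_top (a point): centre of the top face of the test plate: a bare flat square steel plate 150 x 150 mm on short rubber feet, top face 20 mm above the bench, fixed. z up, x and y along its sides
- rest: aluminium bench rest for the tester, fixed: base 100 x 100 mm, two cheeks and a drilled shelf whose top is 85 mm above the bench; the tester hangs in its 28 mm hole. Origin at the centre of its underside, on the bench
- tester_grip (a point): where to hold the spring hardness tester (pocket penetrometer, 138 mm long, 0.155 kg, loose), on its axis, z from tip to cap; it hangs upright. Barrel 24 mm thick; this point is 100 mm above the resting tip, 38 mm below the top end and 34 mm above a dark collar, 36 mm wide and 6 mm thick, which rests on the shelf. It must rise more than 60 mm to clear the shelf
- tester_tip (a point): centre of the flat end of the tester's plunger, facing down: a rod 10 mm thick standing 18 mm out of a tapered nose; it moves with the plunger
- plunger (a joint): how far the tester's plunger is pushed into the nose, m: 0 fully out, 0.012 bottomed. A spring resists with about 1 N at the start and 0.7 N per mm beyond that: half-way (0.006) takes about 5 N, bottomed about 9.5 N. A dark groove round the plunger meets the mouth of the nose at half-way
- beaker: bystander: open stainless beaker 72 mm across and 85 mm high, loose; origin at the centre of its underside
- jar: bystander: white sample jar 60 mm across and 75 mm high, loose; origin at the centre of its underside
- caliper: bystander: digital caliper lying flat, 230 mm long along its y, 14 mm thick, loose; origin under the middle of its beam
Things that resemble listed ones, but are neither listed nor needed, are in the scene too. There is more than one size of the die; the job needs the smallest. Leave any purple look-alike of the part that bears block_centre alone.

How it is judged:
By the outcome, as a careful person would: the job done as asked, in the order asked, and still so for the second after the job is handed in, while the arm keeps its last pose, push and grip.
It also fails if it takes over 48 s, if anything falls off the work surface, if the arm or the gripper's body presses on something with over 40 N, if the wrist force passes 120 N, or if a joint passes its speed limit or range.

### The arm

A 6-joint arm with a two-finger parallel gripper is mounted at the origin on the work surface. World frame = base frame: x ahead of the robot, y to its left, z up, the work surface at z = 0. Lengths are in m, angles in rad, forces in N, time in s.
With the tool pointing down it reaches from about 0.375 to 0.925 m from the base axis. Payload 5.7 kg.
Tool frame: the origin (TCP) lies at the very end of the fingers, on their centre line; the grasp point (between the pads) lies ctrl.grip_point_offset behind it (ctrl.grip_point_offset is the distance from the TCP to the grasp point, in m); z points along the fingers, y is the line along which they close (so a half turn about z gives the same grasp; the last joint's range is limited). The gripper opens to 88 mm and grips with 3 to 60 N. Pads are 20 mm wide; open, the fingers measure 115 mm over their backs; the gripper's body (75 mm by 178 mm) begins 61 mm behind the grasp point.
Start: joints at [-1.458, 0.359, 1.51, -0, 1.272, -0.115], TCP at [0.135, -0.584, 0.223] pointing down, gripper open.
Joint ranges: [-2.97, 2.97], [-1.01, 2.36], [0.21, 2.38], [-0.96, 4.11], [0.2, 2.71], [-2.98, 2.98]. Speed limits (rad/s): [2.39, 2.39, 3.14, 3.14, 3.14, 3.14].

### API

Orientations are given as [roll, pitch, yaw] about the fixed x, y, z axes, in that order (R = Rz(yaw) Ry(pitch) Rx(roll)).
In Python, from station import readout, capture, camera_params, ticket, regions_of, ctrl gives the robot as it stands.
- The arm moves only by the tool servo_tool, never from a script. Its argument "rows" is a list that holds one entry, the list of rows, each a list of 4 numbers: the shift along the tool's x, y, z in units of 0.02 m (1.0 is 0.02 m), then the turn about the tool's z in units of 0.12 rad (1.0 is 0.12 rad). In form: [[[x, y, z, spin], ...]]. A call has 1 to 10 rows; each row shifts and turns the commanded pose from where the row before left it, along the tool's axes as they then stand; what a row does not reach is not made up. A row lasts 1/12 s, in which the tool goes at most 41.7 mm and 7.16 degrees, less where a joint would pass 70% of its speed; a pose out of reach is approached as far as the arm can. A call with a number of a shift or a turn outside -1 to 1 is refused whole. A call with a gripper value outside its range is refused whole. "fingers" is the finger opening in mm, from 0 to 87.8, set as the call begins (left out, the last holds). The fingers move at their own pace and stop on an object; the grip force is fixed at half the most. Time passes only in rows, so rows that do not move let the fingers close. It gives the time, the measured TCP pose, the force, the opening and the grip force at its end, in the units of the state.
- readout.sense(): the state, without advancing time (a new reading comes with each control period).
- capture(name): name is "scene" or "top" or "wrist"; returns the picture (480x640x3 uint8, red, green, blue); there is no depth.
- camera_params(name): a dict with "intrinsics" (3x3 intrinsics, pixels), "R" (3x3) and "t" (3): a world point X has camera coordinates R X + t. Camera axes: x right, y down, z forward; pixel columns grow to the right and rows downward; lengths in m; the calibration is good to about 2 mm. A picture is of the moment at which its call begins: read the wrist's pose just before it. camera_params takes no time and is no camera call; for the wrist camera it gives the pose at the moment of the call.
- ticket.hand_in(): hands the job in; it is judged then, once.
Trained networks look in the newest picture that a camera, given by its name, has taken for a name from the list of things; names that differ only in an ending like _2 or _b are one class to them, and where a whole thing is asked for, a point or a joint stands for the part that bears it (a point fixed in the world has none). Each returns a list of dicts, best first, with "score" (0 to 1); they miss things now and then, are a little off and sometimes report something else, mostly with a low value. They report only what shows in the picture. A call takes as long as a camera call. They do not tell look-alikes from the thing itself.
- regions_of(query, camera): "region" (480x640 bool, what is visible of it) and "location" ([column, row] in pixels, amid what is visible of it).
The state is a dict: "time_s": time; "joint_positions": joint angles; "qd": joint speeds; "joint_efforts": joint torques, N m; "position": TCP position; "orientation": TCP orientation; "wrist_force": force on the tool from outside, world axes, zero at the start; "moment": the same for the moment, N m; "finger_gap": finger opening in m; "grasp_force": force on a finger pad.
Only numpy, scipy, OpenCV 4.12 (cv2) and the standard library are available. Lean on these libraries where they do the work, as an engineer would, in place of code of your own. Each camera call takes 0.05 s, during which the arm holds its last target. There are 200 camera calls.

## Working session

There is one attempt and no reset: what is moved stays moved. The work goes in short steps, Python scripts to look and compute and a tool call to move; the robot and the scene stay as the last step left them, time stands still between calls to the robot, and variables do not carry over. Pictures are saved under pics/ and viewed, at most 10 in all, crops included, and the job is handed in when it is done.

Besides the shell and the picture viewer there is one more tool, called after "Call:" by a JSON object that holds its "fn" and its "kwargs", one argument or row to a line. servo_tool: Moves the arm, as the interface text tells. Its arguments: {"type":"object","properties":{"rows":{"type":"array","items":{"type":"array","items":{"type":"array","items":{"type":"number","minimum":-1,"maximum":1}}}},"fingers":{"type":"number"}},"required":["rows"]}

```bash
mkdir -p pics; ls; python3 - <<'E'
from station import *
import cv2,numpy as np
s=readout.sense();print({k:np.round(v,3).tolist() for k,v in s.items()}, ctrl.grip_point_offset)
for c in ("scene","top"):
    im=capture(c);cv2.imwrite(f"pics/{c}0.png",im[:,:,::-1])
    p=camera_params(c);print(c,np.round(p["intrinsics"],1).tolist(),np.round(-p["R"].T@p["t"],3))
    for q in ("block_centre","die","plate_top","rest","tester_grip","mark","beaker","jar","caliper"):
        try: print(q,[(round(float(r["score"]),2),np.round(r["location"]).tolist(),int(r["region"].sum())) for r in regions_of(q,c)][:5])
        except Exception as e: print(q,e)
E
```

```text
pics
{'time_s': 0.0, 'joint_positions': [-1.458, 0.359, 1.511, -0.0, 1.273, -0.115], 'qd': [0.003, -0.001, -0.001, 0.0, 0.0, 0.0], 'joint_efforts': [0.001, -51.537, -27.073, 0.068, 0.035, -0.0], 'position': [0.135, -0.584, 0.222], 'orientation': [-3.14, -0.0, 0.228], 'wrist_force': [0.234, 0.072, 0.125], 'moment': [-0.003, -0.017, 0.026], 'grasp_force': 0.0, 'finger_gap': 0.088} 0.0187
scene [[598.3, 0.0, 316.4], [0.0, 598.3, 244.1], [0.0, 0.0, 1.0]] [ 1.134 -0.284  1.064]
block_centre [(0.91, [385.0, 224.0], 790), (0.9, [303.0, 203.0], 790), (0.5, [444.0, 312.0], 1545)]
die [(0.89, [481.0, 198.0], 5848), (0.68, [385.0, 239.0], 2599), (0.67, [368.0, 144.0], 4835)]
plate_top [(0.67, [277.0, 308.0], 4856)]
rest [(0.81, [159.0, 357.0], 3124)]
tester_grip [(0.6, [143.0, 335.0], 579)]
mark [(0.91, [386.0, 223.0], 724), (0.88, [302.0, 206.0], 784), (0.67, [443.0, 314.0], 1473)]
beaker [(0.58, [441.0, 314.0], 1467)]
jar [(0.78, [221.0, 448.0], 1328)]
caliper [(0.69, [372.0, 394.0], 1840), (0.58, [220.0, 445.0], 1307)]
top [[436.5, 0.0, 316.1], [0.0, 436.5, 239.0], [0.0, 0.0, 1.0]] [0.444 0.093 1.254]
block_centre [(0.84, [262.0, 248.0], 509), (0.6, [296.0, 312.0], 492)]
die [(0.9, [265.0, 247.0], 1626), (0.86, [173.0, 232.0], 4094), (0.84, [209.0, 338.0], 4237)]
plate_top [(0.83, [369.0, 231.0], 2811), (0.41, [446.0, 160.0], 474)]
rest [(0.64, [457.0, 239.0], 1264)]
tester_grip [(0.6, [466.0, 237.0], 210)]
mark [(0.66, [260.0, 247.0], 475), (0.66, [300.0, 309.0], 498)]
beaker [(0.76, [272.0, 154.0], 569)]
jar [(0.92, [447.0, 159.0], 510)]
caliper [(0.94, [342.0, 142.0], 824)]
```

View pics/scene0.png

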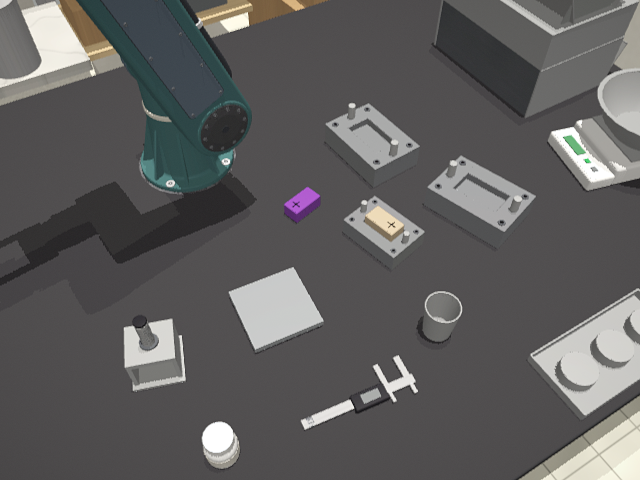

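View pics/top0.png

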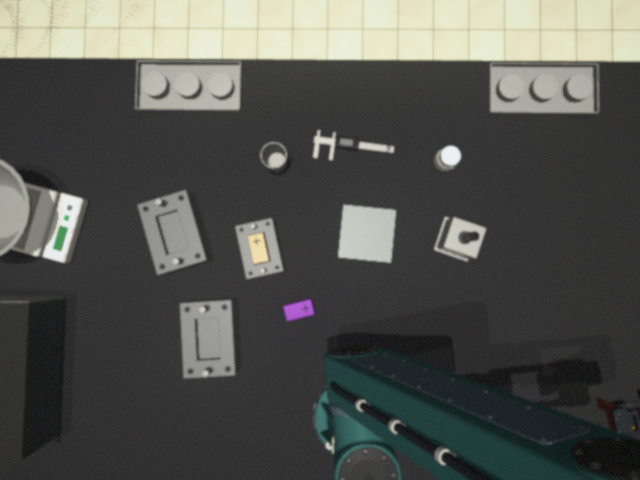

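The top picture shows the tan block with its cross in the smallest die, at (260,247). Things that could be mistaken for it:
- The purple look-alike block, at (299,310).
- The two larger empty dies, at (173,232) and (209,338).

The plate is at (368,233), and the tester in its rest at about (466,238). I choose the tan block in the small die.

```bash
cat > h.py <<'E'
from station import *
import cv2,numpy as np
from scipy.spatial.transform import Rotation as Rn
from scipy.optimize import least_squares
def toplane(uv,z,p):
    uv=np.atleast_2d(np.asarray(uv,float));d=np.c_[uv,np.ones(len(uv))]@np.linalg.inv(p["intrinsics"]).T@p["R"]
    c=-p["R"].T@p["t"];return (c+d*((z-c[2])/d[:,2])[:,None])[:,:2]
def proj(X,p):
    q=(np.atleast_2d(X)@p["R"].T+p["t"])@p["intrinsics"].T;return q[:,:2]/q[:,2:]
def rect(mask,z,p):
    "rectangle of the largest blob of a mask, on plane z: centre, sides, yaw of long side"
    c=max(cv2.findContours(mask.astype(np.uint8),cv2.RETR_EXTERNAL,cv2.CHAIN_APPROX_NONE)[0],key=cv2.contourArea)
    w=toplane(c[:,0,:],z,p);(cx,cy),(a,b),t=cv2.minAreaRect((w*1000).astype(np.float32))
    if b>a:a,b,t=b,a,t+90
    return np.round([cx,cy,a,b,(t+90)%180-90],1)
def tan(im):
    h=cv2.cvtColor(im,cv2.COLOR_RGB2HSV).astype(int);return (h[...,0]>8)&(h[...,0]<25)&(h[...,1]>60)&(h[...,2]>120)
def base():
    s=readout.sense();print("t",round(s["time_s"],2),"pos",np.round(s["position"],4),"rpy",np.round(s["orientation"],4),"q",np.round(s["joint_positions"],2),"F",np.round(s["wrist_force"],2),"gap",round(s["finger_gap"],4),"gf",round(s["grasp_force"],1));return s
def delta(s,goal,yaw=None):
    "units along tool axes to bring TCP to goal; spin units"
    R=Rn.from_euler("xyz",s["orientation"]).as_matrix();u=R.T@(np.array(goal)-s["position"])/0.02
    sp=None
    if yaw is not None:
        d=(yaw-s["orientation"][2]+np.pi/2)%np.pi-np.pi/2;sp=-d/0.12   # tool z down
    print("units",np.round(u,2),"spin",sp)
E
python3 - <<'E'
from h import *
for c in("top","scene"):
    im=capture(c);p=camera_params(c)
    rg=lambda q,loc:min(regions_of(q,c),key=lambda r:np.hypot(*(np.array(r["location"])-loc)))
    L={"top":[(262,248),(265,247),(369,231),(457,239),(466,237)],"scene":[(385,224),(385,239),(277,308),(159,357),(143,335)]}[c]
    print(c,"block",rect(rg("block_centre",L[0])["region"],.065,p), "die",rect(rg("die",L[1])["region"],.045,p))
    print(" plate",rect(rg("plate_top",L[2])["region"],.02,p),"rest",rect(rg("rest",L[3])["region"],.085,p))
    r=rg("tester_grip",L[4])["region"];ys,xs=np.nonzero(r);print(" tester px",xs.min(),xs.max(),ys.min(),ys.max())
    t=regions_of("beaker",c)[0],regions_of("jar",c)[0],regions_of("caliper",c)[0]
    for q in t: print(np.round(toplane(q["location"],.04,p),3),q["score"])
im=capture("top");cv2.imwrite("pics/crop.png",cv2.resize(im[205:290,220:500,::-1],None,fx=2.8,fy=2.8,interpolation=cv2.INTER_CUBIC))
E
```

```text
top block [470.4 274.8  80.5  50.7  13.4] die [469.8 275.8 149.8 109.4  13.5]Traceback (most recent call last):
  File "<stdin>", line 7, in <module>
  File "<stdin>", line 4, in <lambda>
ValueError: min() iterable argument is empty
```

```bash
python3 - <<'E'
from h import *
im=capture("top");p=camera_params("top")
cv2.imwrite("pics/crop.png",cv2.resize(im[205:290,220:500,::-1],None,fx=2.8,fy=2.8,interpolation=cv2.INTER_CUBIC))
g=cv2.cvtColor(im,cv2.COLOR_RGB2GRAY);m=np.zeros_like(g);m[195:270,330:405]=g[195:270,330:405]>120
print("plate",rect(m,.02,p))
m=np.zeros_like(g);m[205:275,425:500]=g[205:275,425:500]>120;print("rest",rect(m,.085,p))
r=regions_of("tester_grip","top");print([(x["score"],x["location"]) for x in r])
for q,l in(("beaker",(272,154)),("jar",(447,159)),("caliper",(342,142))):print(q,toplane(l,.05,p))
s=base()
R=Rn.from_euler("xyz",s["orientation"]).as_matrix();print(np.round(R,3))
w=camera_params("wrist");C=-w["R"].T@w["t"];print("cam in tool",R.T@(C-s["position"]),"axes in tool",np.round(R.T@w["R"].T,2).tolist(),w["intrinsics"][0,0])
delta(s,[.47,.275,.26],np.radians(13.4))
E
```

```text
plate [516.2 -21.8 151.5 151.3  85.1]
rest [ 502.  -263.2  114.4  101.8   72. ]
[(0.74, [468.2, 238.0])]
beaker [[0.7316091  0.24709096]]
jar [[ 0.72348256 -0.23851702]]
caliper [[0.76770355 0.05234381]]
t 1.35 pos [ 0.1355 -0.5844  0.2226] rpy [-3.1415 -0.      0.2278] q [-1.46  0.36  1.51 -0.    1.27 -0.12] F [0.63 0.47 1.4 ] gap 0.0878 gf 0.0
[[ 0.974  0.226 -0.   ]
 [ 0.226 -0.974  0.   ]
 [ 0.    -0.    -1.   ]]
cam in tool [ 8.52724217e-02  1.84387188e-05 -1.61286254e-01] axes in tool [[0.0, -0.95, -0.3], [1.0, -0.0, 0.0], [-0.0, -0.3, 0.95]] 337.67601184040336
units [ 26.   -38.08  -1.86] spin -0.050417812624166856
```

View pics/crop.png

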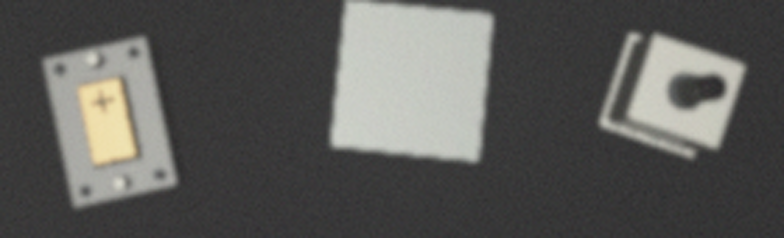

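The crop shows the tan block in the smallest die at (107,121), with the cross near its upper end at (104,100), which is world +x. The plate is at (411,80), and the rest with the tester is at (680,90). I'm now moving over the die.

Call:
{"fn": "servo_tool", "kwargs": {
  "rows": [
    [[1, -1, 0, 0], [1, -1, 0, 0], [1, -1, 0, 0], [1, -1, 0, 0], [1, -1, 0, 0], [1, -1, 0, 0], [1, -1, 0, 0], [1, -1, 0, 0], [1, -1, 0, 0], [1, -1, 0, 0]]
  ],
  "fingers": 87.8
}}

```text
time_s: 2.18
position: [0.2857, -0.3433, 0.2228]
orientation: [3.141, -0.0, 0.228]
wrist_force: [1.2, -0.8, -0.0]
finger_gap: 0.0874
grasp_force: 0.0
```

Call:
{"fn": "servo_tool", "kwargs": {
  "rows": [
    [[1, -1, 0, 0], [1, -1, 0, 0], [1, -1, 0, 0], [1, -1, 0, 0], [1, -1, 0, 0], [1, -1, 0, 0], [1, -1, 0, 0], [1, -1, 0, 0], [1, -1, 0, 0], [1, -1, 0, 0]]
  ]
}}

```text
time_s: 3.02
position: [0.4355, -0.1032, 0.2229]
orientation: [3.141, -0.0, 0.228]
wrist_force: [0.5, -0.5, -0.0]
finger_gap: 0.0876
grasp_force: 0.0
```

Call:
{"fn": "servo_tool", "kwargs": {
  "rows": [
    [[1, -1, 0, 0], [1, -1, 0, 0], [1, -1, 0, 0], [1, -1, 0, 0], [1, -1, 0, 0], [1, -1, 0, 0], [0, -1, 0, 0], [0, -1, 0, 0], [0, -1, 0, 0], [0, -1, 0, 0]]
  ]
}}

```text
time_s: 3.85
position: [0.5063, 0.1185, 0.2227]
orientation: [-3.141, 0.0, 0.228]
wrist_force: [-0.3, 0.6, -0.2]
finger_gap: 0.088
grasp_force: 0.0
```

Call:
{"fn": "servo_tool", "kwargs": {
  "rows": [
    [[0, -1, 0, 0], [0, -1, 0, 0], [0, -1, 0.4, 0], [0, -1, 0.5, 0], [0, -1, 0.5, 0], [0, -1, 0.5, 0], [0, -1, 0.2, 0], [0, -1, 0, 0], [0, 0, 0, 0], [0, 0, 0, 0]]
  ]
}}

```text
time_s: 4.68
position: [0.4702, 0.2739, 0.1807]
orientation: [3.141, -0.0, 0.23]
wrist_force: [-0.0, -0.3, -0.5]
finger_gap: 0.0878
grasp_force: 0.0
```

```bash
python3 - <<'E'
from h import *
s=base();p=camera_params("wrist");im=capture("wrist");cv2.imwrite("pics/w1.png",im[:,:,::-1])
print(rect(tan(im),.065,p))
print([(r["score"],toplane(r["location"],.065,p)) for r in regions_of("mark","wrist")])
for r in regions_of("die","wrist"):print(r["score"],rect(r["region"],.045,p))
E
```

```text
t 4.68 pos [0.4702 0.2739 0.1807] rpy [ 3.1414e+00 -1.0000e-04  2.2990e-01] q [ 0.4   0.32  1.68 -0.    1.14  1.74] F [-0.04 -0.29 -0.47] gap 0.0878 gf 0.0
[269.9  65.8 369.9  31.1 -76.9]
[(0.96, array([[0.47897214, 0.28030651]])), (0.81, array([[0.35744414, 0.19252438]]))]
0.91 [326.  439.7 121.7  48.1 -85.2]
0.8 [468.  279.1 159.2 104.6  13.3]
0.67 [503.1 506.9 186.3 162.6  17.5]
```

View pics/w1.png

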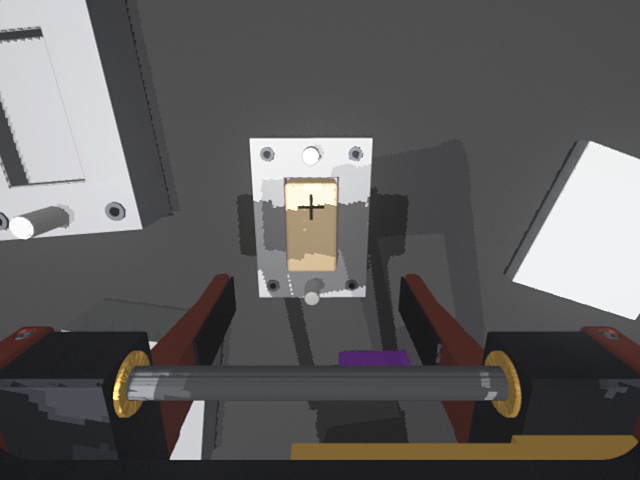

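The wrist view shows the block at about (311,226), with its cross at (312,207) toward tool +x. The fingers straddle it symmetrically. I'll refine the position from these pixels.

```bash
python3 - <<'E'
from h import *
s=base();p=camera_params("wrist");im=capture("wrist")
r=regions_of("block_centre","wrist")
for x in r:print(x["score"],x["location"],rect(x["region"],.065,p))
m=r[0]["region"];print(rect(m,.065,p))
g=cv2.cvtColor(im,cv2.COLOR_RGB2GRAY)
d=(g<70)&(cv2.erode(cv2.morphologyEx(m.astype(np.uint8),cv2.MORPH_CLOSE,np.ones((9,9))),np.ones((5,5)))>0);ys,xs=np.nonzero(d);print(len(xs),(xs.min()+xs.max())/2,(ys.min()+ys.max())/2)
M=toplane([(xs.min()+xs.max())/2,(ys.min()+ys.max())/2],.065,p)[0];a=.23;print("mark",M,"centre from mark",M-.02*np.array([np.cos(a),np.sin(a)]))
print("die corners top plane",toplane([(250,138),(372,138),(366,296),(259,297)],.045,p))
print("tan top row corners",toplane([(285,180),(337,180)],.065,p))
for c in [[.4704,.2748,.065],[.479,.2803,.065]]:delta(s,c,np.radians(13.4))
E
```

```text
t 4.83 pos [0.4707 0.2726 0.1809] rpy [ 3.1413e+00 -3.0000e-04  2.2740e-01] q [ 0.4   0.32  1.68 -0.    1.14  1.74] F [-0.47 -0.42  0.65] gap 0.0877 gf 0.0
0.87 [311.3, 222.1] [473.8 280.1  82.7  43.3  13.4]
0.7 [373.5, 355.3] [357.7 190.2  69.9  18.5 -77. ]
[473.8 280.1  82.7  43.3  13.4]
65 309.0 207.5
mark [0.49012793 0.283607  ] centre from mark [0.47065461 0.27904745]
die corners top plane [[0.5329744  0.34478602]
 [0.55624259 0.24421967]
 [0.41155965 0.20919746]
 [0.38689505 0.31116159]]
tan top row corners [[0.50817484 0.30778773]
 [0.51776893 0.26630166]]
units [ 0.01 -0.11  5.79] spin -0.05432297801589344
units [ 0.49 -0.28  5.79] spin -0.05432297801589344
```

Call:
{"fn": "servo_tool", "kwargs": {
  "rows": [
    [[0.1, -0.2, 0.8, 0], [0, 0, 1, 0], [0, 0, 1, 0], [0, 0, 1, 0], [0, 0, 1, 0], [0, 0, 0.8, 0], [0, 0, 0.5, 0], [0, 0, 0.3, 0], [0, 0, 0.1, 0], [0, 0, 0, 0]]
  ]
}}

```text
time_s: 5.77
position: [0.4718, 0.2775, 0.0508]
orientation: [-3.141, -0.0, 0.227]
wrist_force: [-0.2, 0.6, 0.3]
finger_gap: 0.0878
grasp_force: 0.0
```

Call:
{"fn": "servo_tool", "kwargs": {
  "rows": [
    [[0, 0, 0, 0], [0, 0, 0.1, 0], [0, 0, 0, 0]]
  ]
}}

```text
time_s: 6.02
position: [0.4719, 0.2779, 0.0493]
orientation: [-3.141, -0.001, 0.228]
wrist_force: [0.7, -0.1, -0.3]
finger_gap: 0.0882
grasp_force: 0.0
```

Call:
{"fn": "servo_tool", "kwargs": {
  "rows": [
    [[0, 0, 0, 0], [0, 0, 0, 0], [0, 0, 0, 0], [0, 0, 0, 0], [0, 0, 0, 0], [0, 0, 0, 0], [0, 0, 0, 0], [0, 0, 0, 0]]
  ],
  "fingers": 25
}}

```text
time_s: 6.68
position: [0.4713, 0.278, 0.0487]
orientation: [-3.141, 0.0, 0.228]
wrist_force: [-0.2, 1.2, 0.0]
finger_gap: 0.0436
grasp_force: 30.0
```

Call:
{"fn": "servo_tool", "kwargs": {
  "rows": [
    [[0, 0, -0.1, 0], [0, 0, -0.2, 0], [0, 0, -0.3, 0], [0, 0, -0.4, 0], [0, 0, -0.5, 0], [0, 0, -0.5, 0], [0, 0, -0.5, 0], [0, 0, -0.5, 0], [0, 0, -0.2, 0], [0, 0, 0, 0]]
  ]
}}

```text
time_s: 7.52
position: [0.4725, 0.278, 0.1144]
orientation: [-3.141, -0.003, 0.228]
wrist_force: [0.4, -0.5, -2.4]
finger_gap: 0.0438
grasp_force: 30.0
```

```bash
python3 - <<'E'
from h import *
s=base();p=camera_params("wrist");im=capture("wrist");cv2.imwrite("pics/w2.png",im[:,:,::-1])
E
```

```text
t 7.52 pos [0.4725 0.278  0.1144] rpy [-3.1411e+00 -2.9000e-03  2.2780e-01] q [ 0.41  0.41  1.75 -0.    0.99  1.75] F [ 0.37 -0.51 -2.39] gap 0.0438 gf 30.0
```

View pics/w2.png

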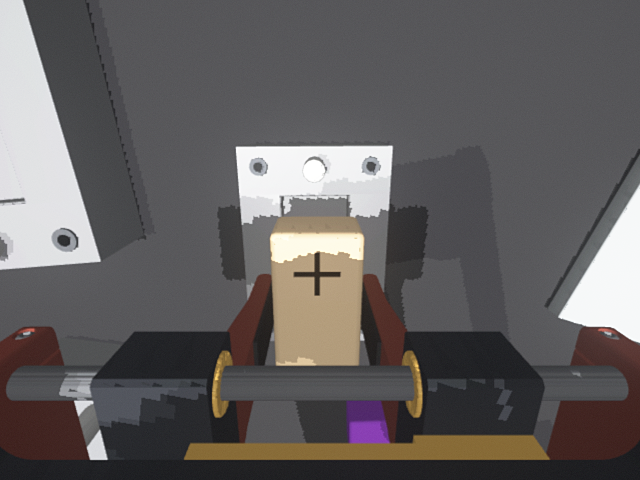

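The block is held level between the pads, with the cross at (317,273). I'm carrying it toward the plate.

Call:
{"fn": "servo_tool", "kwargs": {
  "rows": [
    [[0, 0.3, -0.4, 0], [0, 0.6, -0.4, 0], [0, 0.9, -0.4, 0], [-0.1, 1, -0.4, 0], [-0.1, 1, -0.4, 0], [-0.1, 1, -0.4, 0], [-0.1, 1, -0.4, 0], [-0.1, 1, -0.4, 0], [-0.1, 1, -0.4, 0], [-0.1, 1, -0.4, 0]]
  ]
}}

```text
time_s: 8.4
position: [0.4973, 0.101, 0.1934]
orientation: [3.141, 0.0, 0.227]
wrist_force: [0.5, -0.6, -2.5]
finger_gap: 0.0434
grasp_force: 30.0
```

Call:
{"fn": "servo_tool", "kwargs": {
  "rows": [
    [[-0.1, 1, 0, 0.0], [-0.1, 1, 0, 0], [-0.1, 1, 0, 0], [-0.1, 1, 0, 0], [-0.1, 1, 0, 0], [-0.1, 0.8, 0, 0.4], [0, 0.5, 0, 0.8], [0, 0, 0, 0.8], [0, 0, 0, 0.6], [0, 0, 0, 0]]
  ]
}}

```text
time_s: 9.23
position: [0.5134, -0.0238, 0.1929]
orientation: [3.141, 0.001, -0.088]
wrist_force: [0.2, -0.6, -1.8]
finger_gap: 0.0439
grasp_force: 30.0
```

```bash
python3 - <<'E'
from h import *
s=base();p=camera_params("wrist");im=capture("wrist");cv2.imwrite("pics/w3.png",im[:,:,::-1])
for r in regions_of("plate_top","wrist"):print(r["score"],r["location"],rect(r["region"],.02,p))
im=capture("scene");p=camera_params("scene")
for r in regions_of("plate_top","scene"):print(r["score"],r["location"],rect(r["region"],.02,p))
E
```

```text
t 9.23 pos [ 0.5134 -0.0238  0.1929] rpy [ 3.1414e+00  6.0000e-04 -8.7900e-02] q [-0.18  0.27  1.73 -0.    1.14  1.48] F [ 0.19 -0.58 -1.82] gap 0.0439 gf 30.0
0.98 [313.1, 185.7] [518.3 -22.  150.5 149.3  85. ]
0.58 [276.8, 307.0] [522.4 -23.2 159.8 152.7  -5.4]
```

View pics/w3.png

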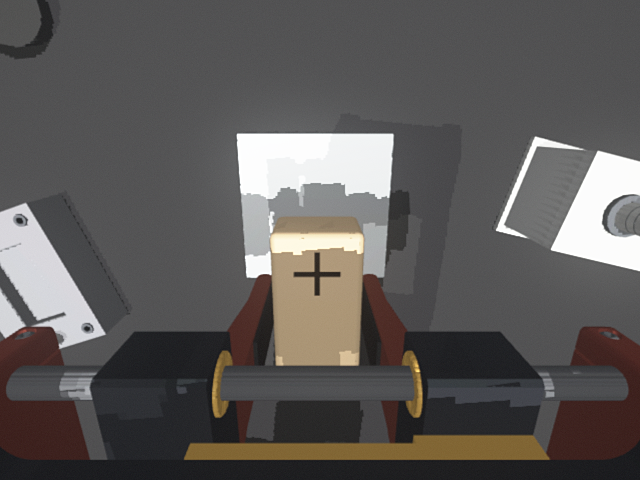

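The plate is fully in view: corners about (237,133), (393,133), (390,278) and (247,278). It fits a 150 mm square centred at (0.518, -0.022). The cross on the held block is at (317,273).

```bash
python3 - <<'E'
from h import *
s=base();p=camera_params("wrist")
M=toplane((317,273.5),s["position"][2]+.0163,p)[0];a=s["orientation"][2];C=M-.02*np.array([np.cos(a),np.sin(a)])
print("mark",M,"centre",C,"off",C-s["position"][:2])
delta(s,[*(s["position"][:2]+np.array([.518,-.022])-C),.0377+.001],np.radians(-5))
E
```

```text
t 9.43 pos [ 0.5137 -0.0227  0.1928] rpy [-3.1416e+00  2.0000e-04 -8.2400e-02] q [-0.18  0.27  1.73  0.    1.14  1.47] F [-0.62  0.77 -1.04] gap 0.044 gf 30.0
mark [ 0.53384955 -0.02420968] centre [ 0.51391735 -0.02256424] off [0.00026566 0.00017949]
units [ 0.2  -0.04  7.7 ] spin 0.04084182776637468
```

Call:
{"fn": "servo_tool", "kwargs": {
  "rows": [
    [[0.2, 0, 0.5, 0], [0, 0, 1, 0], [0, 0, 1, 0], [0, 0, 1, 0], [0, 0, 1, 0], [0, 0, 1, 0], [0, 0, 0.8, 0], [0, 0, 0.6, 0], [0, 0, 0.4, 0], [0, 0, 0.1, 0]]
  ]
}}

```text
time_s: 10.27
position: [0.5169, -0.0225, 0.0429]
orientation: [-3.141, 0.003, -0.083]
wrist_force: [-0.6, 0.4, -1.4]
finger_gap: 0.0436
grasp_force: 30.0
```

Call:
{"fn": "servo_tool", "kwargs": {
  "rows": [
    [[0, 0, 0.05, 0], [0, 0, 0.05, 0], [0, 0, 0, 0], [0, 0, 0, 0]]
  ]
}}

```text
time_s: 10.6
position: [0.5185, -0.0229, 0.0433]
orientation: [3.142, -0.001, -0.084]
wrist_force: [0.5, -0.7, -1.7]
finger_gap: 0.0438
grasp_force: 30.0
```

Call:
{"fn": "servo_tool", "kwargs": {
  "rows": [
    [[0, 0, 0.05, 0], [0, 0, 0.05, 0], [0, 0, 0.05, 0], [0, 0, 0, 0]]
  ]
}}

```text
time_s: 10.93
position: [0.5178, -0.0228, 0.0396]
orientation: [-3.141, 0.0, -0.084]
wrist_force: [0.5, 0.1, -2.3]
finger_gap: 0.0438
grasp_force: 30.0
```

Call:
{"fn": "servo_tool", "kwargs": {
  "rows": [
    [[0, 0, 0.05, 0], [0, 0, 0, 0]]
  ]
}}

```text
time_s: 11.1
position: [0.5178, -0.0228, 0.0386]
orientation: [-3.141, 0.0, -0.084]
wrist_force: [-0.7, -0.3, -1.7]
finger_gap: 0.0438
grasp_force: 30.0
```

Call:
{"fn": "servo_tool", "kwargs": {
  "rows": [
    [[0, 0, 0.05, 0], [0, 0, 0, 0]]
  ]
}}

```text
time_s: 11.27
position: [0.518, -0.0228, 0.0377]
orientation: [-3.141, -0.0, -0.084]
wrist_force: [0.4, 0.0, -1.4]
finger_gap: 0.0437
grasp_force: 30.0
```

Call:
{"fn": "servo_tool", "kwargs": {
  "rows": [
    [[0, 0, 0.03, 0], [0, 0, 0, 0]]
  ]
}}

```text
time_s: 11.43
position: [0.518, -0.0228, 0.0377]
orientation: [-3.142, -0.0, -0.084]
wrist_force: [-1.6, 0.6, 6.8]
finger_gap: 0.0435
grasp_force: 30.0
```

Call:
{"fn": "servo_tool", "kwargs": {
  "rows": [
    [[0, 0, 0.03, 0], [0, 0, 0, 0]]
  ]
}}

```text
time_s: 11.6
position: [0.5179, -0.0228, 0.0376]
orientation: [-3.142, -0.0, -0.084]
wrist_force: [-2.8, 0.2, 12.7]
finger_gap: 0.0437
grasp_force: 30.0
```

Contact made. I'm easing off a little, releasing the block and rising.

Call:
{"fn": "servo_tool", "kwargs": {
  "rows": [
    [[0, 0, -0.04, 0], [0, 0, 0, 0], [0, 0, 0, 0]]
  ]
}}

```text
time_s: 11.85
position: [0.5181, -0.0228, 0.0377]
orientation: [-3.142, -0.0, -0.084]
wrist_force: [-1.5, -0.1, 7.1]
finger_gap: 0.0436
grasp_force: 30.0
```

Call:
{"fn": "servo_tool", "kwargs": {
  "rows": [
    [[0, 0, 0, 0], [0, 0, 0, 0], [0, 0, 0, 0], [0, 0, 0, 0], [0, 0, -0.3, 0], [0, 0, -0.6, 0], [0, 0, -1, 0], [0, 0, -1, 0], [0, 0, -1, 0], [0, 0, -1, 0]]
  ],
  "fingers": 80
}}

```text
time_s: 12.68
position: [0.5176, -0.0228, 0.1365]
orientation: [-3.141, 0.0, -0.084]
wrist_force: [0.5, 0.7, 0.3]
finger_gap: 0.0802
grasp_force: 0.0
```

Call:
{"fn": "servo_tool", "kwargs": {
  "rows": [
    [[0, 0, -1, 0], [0, 0, -1, 0], [0, 0, -1, 0], [0, 0, -0.5, 0], [0, 0, 0, 0], [0, 0, 0, 0]]
  ]
}}

```text
time_s: 13.18
position: [0.5179, -0.0228, 0.2054]
orientation: [-3.142, -0.001, -0.084]
wrist_force: [-0.1, 0.2, 0.0]
finger_gap: 0.0799
grasp_force: 0.0
```

```bash
python3 - <<'E'
from h import *
s=base();p=camera_params("wrist");im=capture("wrist");cv2.imwrite("pics/w4.png",im[:,:,::-1])
for q,z in(("block_centre",.054),("plate_top",.02),("rest",.085)):
  for r in regions_of(q,"wrist"):print(q,round(r["score"],2),np.round(r["location"]),rect(r["region"],z,p))
for r in regions_of("mark","wrist"):print("mark",round(r["score"],2),r["location"],toplane(r["location"],.054,p))
c=camera_params("top");im=capture("top")
E
```

```text
t 13.18 pos [ 0.5179 -0.0228  0.2054] rpy [-3.1416e+00 -8.0000e-04 -8.4200e-02] q [-0.18  0.26  1.71  0.    1.17  1.48] F [-0.11  0.21  0.03] gap 0.0799 gf 0.0
block_centre 0.72 [317. 212.] [520.8 -22.3  83.8  44.2  -5.5]
block_centre 0.51 [207. 403.] [311.2 121.4  10.7   4.3  85.2]
plate_top 0.84 [294. 202.] [519.8 -22.3 150.4 149.6  85.2]
rest 0.78 [560. 200.] [ 516.2 -249.8  145.3   85.2   71.7]
mark 0.79 [316.3, 214.4] [[ 0.52453145 -0.02266959]]
mark 0.37 [207.6, 403.3] [[0.31152561 0.12130569]]
mark 0.23 [291.4, 197.7] [[ 0.54257103 -0.00074444]]
```

View pics/w4.png

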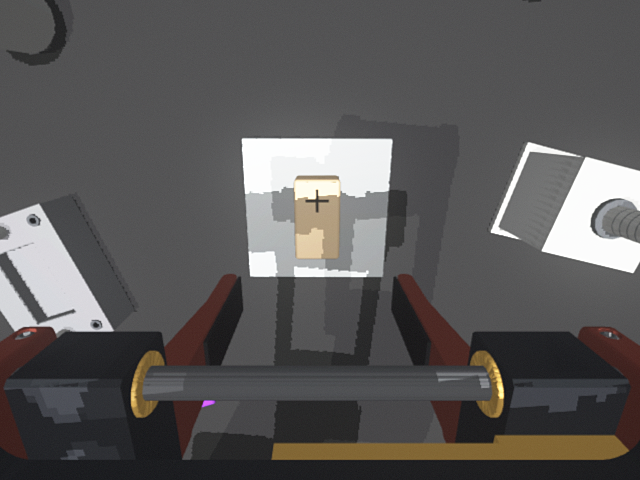

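The block sits in the middle of the plate, cross upward at (317,201). The tester is in its rest on the right, with the collar at about (612,220). Next I'll work out the tester axis from the top view.

```bash
python3 - <<'E'
from h import *
s=base();p=camera_params("wrist");print("mark",toplane((317,201),.054,p))
c=camera_params("top")
print("shelf ctr",toplane((465.2,238.05),.085,c),"collar",toplane((463.9,237.1),.091,c),"cap",toplane((475,236),.157,c))
delta(s,[.47,-.27,.23])
E
```

```text
t 13.48 pos [ 0.5172 -0.0227  0.2042] rpy [-3.1413e+00  2.1000e-03 -8.4200e-02] q [-0.18  0.26  1.71  0.    1.18  1.48] F [-1.02  0.04 -0.45] gap 0.0798 gf 0.0
mark [[ 0.53650284 -0.02424782]]
shelf ctr [[ 0.50355986 -0.27793218]] collar [[ 0.50571742 -0.27260503]] cap [[ 0.50540165 -0.27939804]]
units [-1.31 12.52 -1.29] spin None
```

Call:
{"fn": "servo_tool", "kwargs": {
  "rows": [
    [[0, 1, -0.3, 0], [0, 1, -0.4, 0], [0, 1, -0.4, 0], [0, 1, -0.4, 0], [0.1, 1, -0.4, 0], [0.1, 1, -0.4, 0], [0.1, 1, 0, 0], [0.1, 1, 0, 0], [0.05, 1, 0, 0], [0, 1, 0, 0]]
  ]
}}

```text
time_s: 14.32
position: [0.5099, -0.2238, 0.2507]
orientation: [-3.141, 0.001, -0.084]
wrist_force: [0.7, 0.1, -0.0]
finger_gap: 0.0799
grasp_force: 0.0
```

Call:
{"fn": "servo_tool", "kwargs": {
  "rows": [
    [[0, 1, 0, 0], [0, 1, 0, 0], [0, 0.7, 0, 0], [0, 0, 0, 0], [0, 0, 0, 0]]
  ]
}}

```text
time_s: 14.73
position: [0.5052, -0.2767, 0.2507]
orientation: [-3.14, 0.001, -0.086]
wrist_force: [-0.5, 0.6, 0.1]
finger_gap: 0.08
grasp_force: 0.0
```

```bash
python3 - <<'E'
from h import *
s=base();p=camera_params("wrist");im=capture("wrist");cv2.imwrite("pics/w5.png",im[:,:,::-1])
for r in regions_of("tester_grip","wrist"):
  ys,xs=np.nonzero(r["region"]);print(round(r["score"],2),np.round(r["location"]),xs.min(),xs.max(),ys.min(),ys.max())
for z in(.085,.091,.157):print(z,proj([.505,-.277,z],p))
E
```

```text
t 14.73 pos [ 0.5052 -0.2767  0.2507] rpy [-3.1405e+00  8.0000e-04 -8.5600e-02] q [-0.62  0.3   1.53  0.    1.32  1.03] F [-0.52  0.65  0.12] gap 0.08 gf 0.0
0.76 [315. 223.] 299 334 198 253
0.48 [267.   7.] 238 291 0 21
0.085 [[317.55661738 217.2198617 ]]
0.091 [[317.56473826 218.76804625]]
0.157 [[317.67685336 240.14194705]]
```

View pics/w5.png

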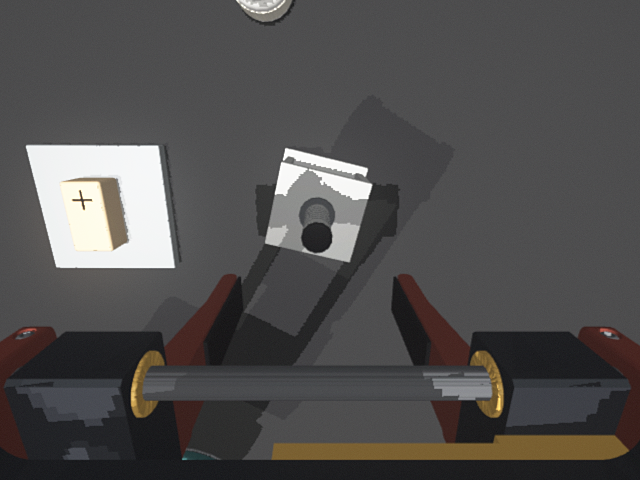

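The wrist view shows the tester's cap at (317,237) and its collar at (317,214). It is centred across the fingers and about 3 mm farther out in tool x. I'm descending to grip it.

Call:
{"fn": "servo_tool", "kwargs": {
  "rows": [
    [[0.15, 0, 0.5, 0], [0, 0, 1, 0], [0, 0, 1, 0], [0, 0, 1, 0], [0, 0, 1, 0], [0, 0, 1, 0], [0, 0, 1, 0], [0, 0, 0.7, 0], [0, 0, 0.3, 0], [0, 0, 0, 0]]
  ]
}}

```text
time_s: 15.67
position: [0.5075, -0.2753, 0.0994]
orientation: [-3.14, 0.003, -0.083]
wrist_force: [-0.1, -0.2, 0.3]
finger_gap: 0.0799
grasp_force: 0.0
```

Call:
{"fn": "servo_tool", "kwargs": {
  "rows": [
    [[0, 0, 0, 0], [0, 0, 0, 0], [0, 0, 0, 0], [0, 0, 0, 0], [0, 0, 0, 0], [0, 0, 0, 0], [0, 0, 0, 0], [0, 0, 0, 0], [0, 0, 0, 0], [0, 0, 0, 0]]
  ],
  "fingers": 10
}}

```text
time_s: 16.5
position: [0.5084, -0.2769, 0.1013]
orientation: [-3.141, 0.0, -0.084]
wrist_force: [-0.5, -0.2, 0.5]
finger_gap: 0.0238
grasp_force: 30.0
```

Call:
{"fn": "servo_tool", "kwargs": {
  "rows": [
    [[0, 0, -0.2, 0], [0, 0, -0.4, 0], [0, 0, -0.6, 0], [0, 0, -0.8, 0], [0, 0, -0.8, 0], [0, 0, -0.8, 0], [0, 0, -0.8, 0], [0, 0, -0.8, 0], [0, 0, -0.3, 0], [0, 0, 0, 0]]
  ]
}}

```text
time_s: 17.33
position: [0.5095, -0.2776, 0.2133]
orientation: [3.14, -0.003, -0.084]
wrist_force: [0.0, -0.8, -2.3]
finger_gap: 0.0233
grasp_force: 30.0
```

```bash
python3 - <<'E'
from h import *
s=base();p=camera_params("wrist");im=capture("wrist")
sc=capture("scene");tp=capture("top");P=camera_params("scene")
print("expected tip in scene",proj(s["position"]-[0,0,.0813],P))
print([(round(r["score"],2),np.round(r["location"])) for r in regions_of("tester_tip","scene")])
cv2.imwrite("pics/m6.png",np.hstack([cv2.resize(im,(400,300)),cv2.resize(sc[270:390,90:250],(400,300),interpolation=cv2.INTER_CUBIC)])[:,:,::-1])
print(proj([.538,-.0238,.054],p))
delta(s,[.5378,-.024,.21])
E
```

```text
t 17.33 pos [ 0.5095 -0.2776  0.2133] rpy [ 3.1397 -0.0033 -0.0841] q [-0.62  0.34  1.57  0.    1.23  1.04] F [ 0.03 -0.84 -2.29] gap 0.0233 gf 30.0
expected tip in scene [[142.42531605 330.98243675]]
[]
[[ 54.59856446 212.39890623]]
units [  0.34 -12.76   0.14] spin None
```

View pics/m6.png

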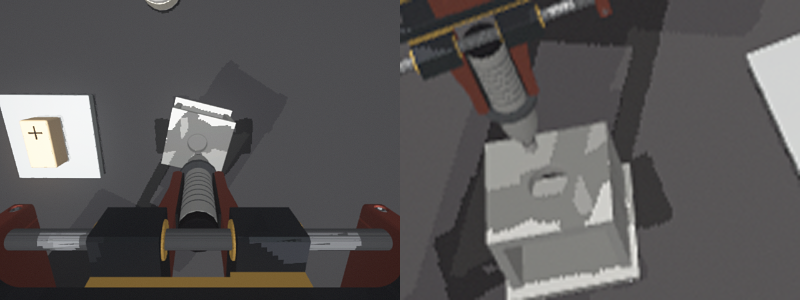

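The tester hangs upright in the grip. In the scene crop its tip is at (530,152), i.e. full-frame pixel (142,331), as predicted. I'm moving over the cross.

Call:
{"fn": "servo_tool", "kwargs": {
  "rows": [
    [[0, -0.4, 0, 0], [0.1, -0.8, 0, 0], [0.1, -1, 0, 0], [0.1, -1, 0, 0], [0, -1, 0, 0], [0, -1, 0, 0], [0, -1, 0, 0], [0, -1, 0, 0], [0, -1, 0, 0], [0, -1, 0, 0]]
  ]
}}

```text
time_s: 18.37
position: [0.5292, -0.0924, 0.2104]
orientation: [-3.141, 0.002, -0.084]
wrist_force: [0.0, -0.4, -2.0]
finger_gap: 0.0235
grasp_force: 30.0
```

Call:
{"fn": "servo_tool", "kwargs": {
  "rows": [
    [[0, -1, 0, 0], [0, -1, 0, 0], [0, -0.9, 0, 0], [0, -0.5, 0.4, 0], [0, -0.1, 0.7, 0], [0, 0, 0.7, 0], [0, 0, 0.6, 0], [0, 0, 0.3, 0], [0, 0, 0, 0], [0, 0, 0, 0]]
  ]
}}

```text
time_s: 19.2
position: [0.5354, -0.0243, 0.1567]
orientation: [-3.141, 0.001, -0.084]
wrist_force: [-0.3, 0.5, -1.5]
finger_gap: 0.0236
grasp_force: 30.0
```

```bash
python3 - <<'E'
from h import *
s=base();p=camera_params("wrist");im=capture("wrist");sc=capture("scene");P=camera_params("scene")
t=s["position"]-[0,0,.0813];print("tip",t,"wrist px",proj(t,p),"scene px",proj(t,P),"mark px",proj([.538,-.0243,.054],p),proj([.538,-.0243,.054],P))
u,v=proj(t,P)[0].astype(int);print(u,v)
cv2.imwrite("pics/m7.png",np.hstack([cv2.resize(im[150:300,240:400],(400,375),interpolation=cv2.INTER_CUBIC),cv2.resize(sc[v-48:v+27,u-40:u+40],(400,375),interpolation=cv2.INTER_CUBIC)])[:,:,::-1])
delta(s,[.538,-.0243,.145])
E
```

```text
t 19.2 pos [ 0.5354 -0.0243  0.1567] rpy [-3.1414e+00  1.3000e-03 -8.4400e-02] q [-0.17  0.34  1.73  0.    1.08  1.48] F [-0.26  0.51 -1.53] gap 0.0236 gf 30.0
tip [ 0.53539116 -0.02431558  0.07543785] wrist px [[317.13584862 245.02365359]] scene px [[276.24724603 297.89394956]] mark px [[316.82096239 233.33010883]] [[277.47440196 304.74802232]]
276 297
units [ 0.13 -0.01  0.59] spin None
```

View pics/m7.png

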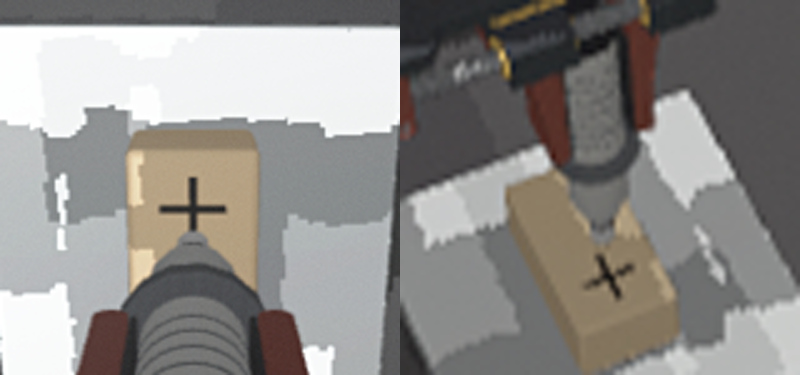

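The left crop (wrist) shows the cross at (193,209), full-frame (317.2,233.6), with the plunger end just behind it at about (193,232). Sideways it is aligned. The right crop (scene) shows the tip above and a little behind the cross. I've now used all ten views, so from here I'll measure numerically, starting with fitting the plunger rim against the tan face.

```bash
cat >> h.py <<'E'
def cross_and_tip(tipz,topz=.054,verbose=True):
    s=readout.sense();p=camera_params("wrist");im=capture("wrist")
    h=cv2.cvtColor(im,cv2.COLOR_RGB2HSV).astype(int);b=im.astype(int);sat=b[...,0]-b[...,2]   # tan: R-B large
    e=[]
    for c in range(308,328):
        col=sat[222:275,c];tn=np.nonzero(col>25)[0]
        k=[i for i in range(8,len(col)-6) if col[i-1]>18 and (col[i:i+6]<=18).all() and b[222+i+2,c].mean()>45]
        e.append((c,222+k[0]-.5 if k else None))
    print(e)
    E=np.array([(c,r) for c,r in e if r is not None and r<r_max(e)])
    th=np.linspace(-np.pi,np.pi,181);pos=np.array(s["position"])
    def res(q):
        rim=np.c_[q[0]+.005*np.cos(th),q[1]+.005*np.sin(th),np.full(181,tipz)];u=proj(rim,p)
        m=np.argsort(u[:,0]);up=[u[np.abs(u[:,0]-c)<.6][:,1].min() if (np.abs(u[:,0]-c)<.6).any() else 999 for c in E[:,0]]
        return np.clip(np.array(up)-E[:,1],-4,4)
    f=least_squares(res,pos[:2],diff_step=1e-3,loss="soft_l1");print("tip",f.x,"res",np.round(f.fun,1),"rel TCP",f.x-pos[:2])
    return s,p,im
def r_max(e):
    r=[x for _,x in e if x is not None];return min(r)+6
E
python3 - <<'E'
from h import *
s,p,im=cross_and_tip(.0745)
b=im.astype(int)
for c in (317,321,324):print(c,[(r,b[r,c].tolist()) for r in range(236,250)])
# cross centre
d=(b[222:241,300:335].mean(2)<75);ys,xs=np.nonzero(d);print("dark rows",[(222+i,int(n)) for i,n in enumerate(d.sum(1))]);print("cols",[(300+i,int(n)) for i,n in enumerate(d.sum(0))])
E
```

```text
[(308, 249.5), (309, 249.5), (310, 248.5), (311, 245.5), (312, 244.5), (313, 243.5), (314, 242.5), (315, 242.5), (316, None), (317, None), (318, 241.5), (319, 242.5), (320, 242.5), (321, 243.5), (322, 244.5), (323, 247.5), (324, 249.5), (325, 249.5), (326, 249.5), (327, 250.5)]
tip [ 0.53299435 -0.02441692] res [ 0.1 -0.1  0.   0.4  0.   0.8 -0.1  0.1 -0.4 -0.8] rel TCP [-3.27009303e-03  9.45665215e-05]
317 [(236, [44, 43, 42]), (237, [47, 46, 48]), (238, [42, 41, 41]), (239, [39, 39, 39]), (240, [40, 39, 39]), (241, [46, 46, 47]), (242, [87, 87, 89]), (243, [132, 132, 134]), (244, [135, 132, 135]), (245, [133, 133, 134]), (246, [121, 120, 120]), (247, [91, 92, 91]), (248, [116, 115, 115]), (249, [119, 119, 118])]
321 [(236, [134, 117, 97]), (237, [187, 165, 134]), (238, [184, 162, 131]), (239, [185, 163, 133]), (240, [182, 161, 130]), (241, [182, 161, 130]), (242, [182, 161, 131]), (243, [167, 151, 128]), (244, [144, 136, 129]), (245, [126, 127, 127]), (246, [122, 122, 126]), (247, [114, 114, 115]), (248, [106, 107, 107]), (249, [115, 115, 115])]
324 [(236, [134, 117, 97]), (237, [1
[... 164 characters left out ...]
, [183, 162, 131]), (245, [181, 161, 129]), (246, [183, 162, 132]), (247, [180, 161, 129]), (248, [165, 150, 125]), (249, [137, 128, 117])]
dark rows [(222, 2), (223, 2), (224, 2), (225, 2), (226, 2), (227, 2), (228, 2), (229, 2), (230, 2), (231, 2), (232, 2), (233, 4), (234, 26), (235, 26), (236, 2), (237, 2), (238, 2), (239, 2), (240, 2)]
cols [(300, 0), (301, 0), (302, 0), (303, 0), (304, 2), (305, 2), (306, 2), (307, 2), (308, 2), (309, 2), (310, 2), (311, 2), (312, 2), (313, 2), (314, 2), (315, 3), (316, 19), (317, 19), (318, 3), (319, 2), (320, 2), (321, 2), (322, 2), (323, 2), (324, 2), (325, 2), (326, 2), (327, 2), (328, 2), (329, 2), (330, 0), (331, 0), (332, 0), (333, 0), (334, 0)]
```

Call:
{"fn": "servo_tool", "kwargs": {
  "rows": [
    [[0.1, 0, 0.2, 0], [0.1, 0, 0.3, 0], [0, 0, 0.2, 0], [0, 0, 0.1, 0], [0, 0, 0, 0], [0, 0, 0, 0]]
  ]
}}

```text
time_s: 19.85
position: [0.5395, -0.0246, 0.141]
orientation: [-3.141, 0.001, -0.084]
wrist_force: [0.3, 0.4, -1.8]
finger_gap: 0.0239
grasp_force: 30.0
```

```bash
python3 - <<'E'
from h import *
base()
s,p,im=cross_and_tip(.058)
b=im.astype(int)
# horizontal bar ends / vertical bar: dark pixels on the tan face
d=(b[205:250,295:340].mean(2)<75)
print("rows",[(205+i,int(n)) for i,n in enumerate(d.sum(1)) if n]);print("cols",[(295+i,int(n)) for i,n in enumerate(d.sum(0)) if n])
print("mark px pred",proj([.5375,-.0243,.054],p))
for c in(312,317,322):print(c,[(r,b[r,c].tolist()) for r in range(228,246)])
E
```

```text
t 19.85 pos [ 0.5395 -0.0246  0.141 ] rpy [-3.1414e+00  7.0000e-04 -8.4300e-02] q [-0.17  0.36  1.73  0.    1.04  1.48] F [ 0.3   0.4  -1.76] gap 0.0239 gf 30.0
[(308, 249.5), (309, 249.5), (310, 248.5), (311, 243.5), (312, 243.5), (313, 243.5), (314, 242.5), (315, 242.5), (316, 231.5), (317, 231.5), (318, 241.5), (319, 242.5), (320, 242.5), (321, 242.5), (322, 243.5), (323, 248.5), (324, 249.5), (325, 249.5), (326, 249.5), (327, 250.5)]
tip [ 0.53954374 -0.02462777] res [4. 4.] rel TCP [0. 0.]
rows [(232, 2), (233, 2), (234, 2), (235, 2), (236, 2), (237, 2), (238, 2), (239, 2), (240, 2), (241, 2), (244, 16), (245, 14)]
cols [(304, 2), (305, 2), (306, 2), (307, 2), (308, 2), (309, 2), (310, 2), (311, 1), (316, 10), (317, 10), (323, 1), (324, 2), (325, 2), (326, 2), (327, 2), (328, 2), (329, 2), (330, 2)]
mark px pred [[316.96073501 245.14175278]]
312 [(228, [213, 193, 159]), (229, [212, 190, 158]), (230, [214, 191, 159]), (231, [211, 190, 157]), (232, [213, 193, 159]), (233, [213, 190, 157]), (234, [213, 191, 157]), (235, [214, 193, 160]), (236, [212, 190, 157]), (237, [213, 192, 158
[... 335 characters left out ...]
]), (234, [52, 53, 55]), (235, [51, 52, 53]), (236, [48, 51, 52]), (237, [49, 49, 51]), (238, [49, 50, 52]), (239, [47, 49, 50]), (240, [43, 44, 46]), (241, [56, 56, 56]), (242, [108, 107, 109]), (243, [160, 160, 162]), (244, [163, 163, 163]), (245, [163, 163, 163])]
322 [(228, [214, 192, 161]), (229, [214, 192, 158]), (230, [214, 193, 160]), (231, [212, 192, 157]), (232, [213, 191, 158]), (233, [213, 192, 159]), (234, [215, 192, 160]), (235, [213, 192, 157]), (236, [212, 190, 157]), (237, [213, 190, 156]), (238, [212, 191, 157]), (239, [213, 191, 158]), (240, [212, 192, 159]), (241, [215, 193, 158]), (242, [196, 175, 142]), (243, [113, 103, 88]), (244, [80, 81, 81]), (245, [126, 126, 127])]
```

Call:
{"fn": "servo_tool", "kwargs": {
  "rows": [
    [[0.08, 0, 0, 0], [0, 0, 0.05, 0], [0, 0, 0.05, 0], [0, 0, 0.05, 0], [0, 0, 0, 0], [0, 0, 0, 0]]
  ]
}}

```text
time_s: 20.4
position: [0.5412, -0.0248, 0.1382]
orientation: [-3.141, 0.0, -0.084]
wrist_force: [0.1, 0.4, -0.9]
finger_gap: 0.0235
grasp_force: 30.0
```

```bash
cat >> h.py <<'E'
def avg(n=8):
    F=[];P=[]
    for _ in range(n):
        capture("wrist");s=readout.sense();F.append(s["wrist_force"]);P.append(s["position"])
    print("t",s["time_s"],"F",np.mean(F,0).round(2),"sd",np.std(F,0).round(2),"pos",np.mean(P,0).round(4),"gap",s["finger_gap"])
E
python3 - <<'E'
from h import *
avg()
p=camera_params("wrist");b=capture("wrist").astype(int)
print([(r,int(b[r,308].mean()),int(b[r,326].mean()),int(b[r,317].mean())) for r in range(238,254)])
print([(c,int(b[239,c].mean())) for c in range(311,323)])
E
```

```text
t 20.8 F [ 0.05  0.18 -1.15] sd [0.56 0.52 0.47] pos [ 0.5414 -0.0248  0.1383] gap 0.02416757769170005
[(238, 191, 192, 51), (239, 193, 190, 50), (240, 192, 190, 49), (241, 192, 190, 58), (242, 190, 190, 112), (243, 192, 190, 164), (244, 191, 193, 166), (245, 195, 195, 166), (246, 175, 174, 149), (247, 75, 59, 114), (248, 50, 44, 144), (249, 88, 82, 147), (250, 141, 139, 145), (251, 145, 143, 145), (252, 142, 142, 147), (253, 144, 142, 148)]
[(311, 191), (312, 190), (313, 194), (314, 198), (315, 132), (316, 62), (317, 50), (318, 105), (319, 178), (320, 194), (321, 193), (322, 191)]
```

Call:
{"fn": "servo_tool", "kwargs": {
  "rows": [
    [[0, 0, 0.05, 0], [0, 0, 0.05, 0], [0, 0, 0, 0]]
  ]
}}

```text
time_s: 21.1
position: [0.5412, -0.0248, 0.136]
orientation: [-3.141, 0.0, -0.084]
wrist_force: [0.8, 0.7, -1.4]
finger_gap: 0.024
grasp_force: 30.0
```

```bash
python3 -c "
from h import *
avg()"
```

```text
t 21.5 F [-0.42 -0.14 -1.2 ] sd [0.4  0.36 0.59] pos [ 0.5413 -0.0248  0.1362] gap 0.02361178829537319
```

Call:
{"fn": "servo_tool", "kwargs": {
  "rows": [
    [[0, 0, 0.05, 0], [0, 0, 0.05, 0], [0, 0, 0, 0]]
  ]
}}

```text
time_s: 21.75
position: [0.5412, -0.0248, 0.134]
orientation: [-3.141, 0.0, -0.084]
wrist_force: [-0.1, 0.1, -1.9]
finger_gap: 0.0238
grasp_force: 30.0
```

```bash
python3 - <<'E'
from h import *
avg()
b=capture("wrist").astype(int)
print([(r,int(b[r,308].mean()),int(b[r,326].mean()),int(b[r,317].mean())) for r in range(238,254)])
for c in(313,315,319,321):print(c,[int(b[r,c,0]-b[r,c,2]) for r in range(238,252)])
E
```

```text
t 22.15 F [-0.19 -0.04 -1.44] sd [0.52 0.53 0.29] pos [ 0.5414 -0.0248  0.1342] gap 0.023469868216878874
[(238, 192, 192, 48), (239, 192, 192, 48), (240, 190, 190, 49), (241, 191, 189, 58), (242, 191, 189, 111), (243, 192, 191, 164), (244, 190, 190, 167), (245, 191, 191, 166), (246, 193, 192, 150), (247, 195, 192, 114), (248, 173, 169, 143), (249, 88, 76, 146), (250, 132, 116, 145), (251, 147, 145, 145), (252, 144, 145, 147), (253, 144, 142, 146)]
313 [56, 55, 55, 58, 51, 30, 7, -3, -1, 0, -1, 1, 1, 1]
315 [38, 37, 39, 37, 24, -3, -1, 0, 0, 2, -1, -1, -2, 3]
319 [53, 53, 52, 53, 41, 7, -2, 0, 0, 0, 0, -1, -1, 1]
321 [55, 55, 54, 55, 56, 42, 16, -1, -2, -2, -1, 0, 1, 1]
```

```bash
python3 - <<'E'
from h import *
avg(4)
p=camera_params("wrist")
for z in (.053,.054,.055):
  print(z,toplane([(317,241.8),(317,248.5-.5),(317,250)],z,p), proj([[.5375,-.0243,z],[.5475,-.0243,z]],p)[:,1])
# relation of z
q=p.copy();print(proj([[.54,-.0245,.054],[.54,-.0245,.053]],p))
E
```

```text
t 22.4 F [ 0.32  0.19 -1.63] sd [0.6  0.38 0.56] pos [ 0.5414 -0.0248  0.1343] gap 0.0236280171855029
0.053 [[ 0.54408725 -0.02490684]
 [ 0.53910767 -0.02448763]
 [ 0.53748876 -0.02435134]] [249.99154287 237.6029127 ]
0.054 [[ 0.54442627 -0.02493459]
 [ 0.53946722 -0.02451711]
 [ 0.53785498 -0.02438138]] [250.44467188 238.01500264]
0.055 [[ 0.5447653  -0.02496234]
 [ 0.53982678 -0.02454659]
 [ 0.5382212  -0.02441142]] [250.90116995 238.4301931 ]
[[316.91871416 247.3438706 ]
 [316.91797998 246.90087775]]
```

Call:
{"fn": "servo_tool", "kwargs": {
  "rows": [
    [[-0.07, 0, 0, 0], [0, 0, 0.05, 0], [0, 0, 0.05, 0], [0, 0, 0, 0], [0, 0, 0, 0]]
  ]
}}

```text
time_s: 22.82
position: [0.5399, -0.0247, 0.1322]
orientation: [-3.141, 0.0, -0.084]
wrist_force: [-0.9, 0.3, -1.7]
finger_gap: 0.024
grasp_force: 30.0
```

```bash
python3 -c "
from h import *
avg()
b=capture('wrist').astype(int);p=camera_params('wrist')
print([(r,int(b[r,308].mean()),int(b[r,326].mean()),int(b[r,317].mean())) for r in range(238,254)],proj([.5377,-.0243,.054],p))"
```

```text
t 23.2167 F [-0.12  0.3  -1.65] sd [0.38 0.5  0.28] pos [ 0.54   -0.0247  0.1323] gap 0.023803184149162167
[(238, 188, 190, 52), (239, 190, 190, 52), (240, 191, 190, 49), (241, 188, 189, 60), (242, 190, 189, 110), (243, 189, 190, 164), (244, 191, 189, 165), (245, 191, 192, 168), (246, 196, 192, 148), (247, 171, 172, 113), (248, 59, 57, 143), (249, 82, 67, 146), (250, 133, 119, 145), (251, 145, 144, 146), (252, 145, 144, 144), (253, 145, 144, 147)] [[316.91150237 249.38900089]]
```

The force shows no contact yet. The 60 mm clearance figure puts the tip 6 mm higher than I assumed, so contact should be about 3 mm further down. I'm correcting x for that too.

Call:
{"fn": "servo_tool", "kwargs": {
  "rows": [
    [[-0.075, 0, 0, 0], [0, 0, 0.05, 0], [0, 0, 0.05, 0], [0, 0, 0, 0], [0, 0, 0, 0]]
  ]
}}

```text
time_s: 23.68
position: [0.5384, -0.0245, 0.1302]
orientation: [-3.141, 0.0, -0.084]
wrist_force: [0.9, 0.3, -1.9]
finger_gap: 0.024
grasp_force: 30.0
```

```bash
python3 -c "
from h import *
avg()
b=capture('wrist').astype(int);p=camera_params('wrist')
print([(r,int(b[r,308].mean()),int(b[r,326].mean()),int(b[r,317].mean())) for r in range(238,254)],proj([.5377,-.0243,.054],p))
for z in(.054,.055):print(toplane([(317,242)],z,p))"
```

```text
t 24.0833 F [-0.06  0.02 -1.48] sd [0.44 0.49 0.3 ] pos [ 0.5385 -0.0246  0.1303] gap 0.023757257251209012
[(238, 191, 189, 51), (239, 189, 190, 52), (240, 188, 191, 51), (241, 188, 189, 60), (242, 189, 189, 109), (243, 189, 187, 166), (244, 191, 191, 167), (245, 195, 195, 165), (246, 174, 171, 147), (247, 59, 57, 115), (248, 48, 45, 142), (249, 89, 80, 145), (250, 137, 136, 145), (251, 143, 142, 145), (252, 141, 140, 146), (253, 141, 141, 148)] [[316.91459607 248.41145396]]
[[ 0.54274045 -0.02478842]]
[[ 0.54308016 -0.02481623]]
```

Call:
{"fn": "servo_tool", "kwargs": {
  "rows": [
    [[0, 0, 0.05, 0], [0, 0, 0.05, 0], [0, 0, 0.05, 0], [0, 0, 0, 0], [0, 0, 0, 0]]
  ]
}}

```text
time_s: 24.55
position: [0.5386, -0.0246, 0.1274]
orientation: [-3.141, -0.0, -0.084]
wrist_force: [-0.4, 0.8, 1.7]
finger_gap: 0.0241
grasp_force: 30.0
```

```bash
python3 -c "
from h import *
avg()
b=capture('wrist').astype(int);p=camera_params('wrist')
print([(r,int(b[r,308].mean()),int(b[r,326].mean()),int(b[r,317].mean())) for r in range(238,254)],proj([.5377,-.0243,.054],p))"
```

```text
t 24.95 F [-0.32 -0.41  1.5 ] sd [0.41 0.39 0.37] pos [ 0.5386 -0.0246  0.1274] gap 0.023742829385337293
[(238, 192, 190, 48), (239, 189, 191, 48), (240, 190, 189, 48), (241, 189, 189, 45), (242, 188, 189, 48), (243, 189, 190, 94), (244, 190, 189, 162), (245, 190, 190, 164), (246, 192, 192, 159), (247, 177, 177, 141), (248, 97, 98, 143), (249, 76, 68, 144), (250, 132, 119, 145), (251, 144, 144, 144), (252, 144, 141, 143), (253, 141, 142, 146)] [[316.91372254 249.87327424]]
```

Call:
{"fn": "servo_tool", "kwargs": {
  "rows": [
    [[0, 0, 0.05, 0], [0, 0, 0.05, 0], [0, 0, 0.05, 0], [0, 0, 0, 0], [0, 0, 0, 0]]
  ]
}}

```text
time_s: 25.42
position: [0.5386, -0.0246, 0.1243]
orientation: [-3.141, -0.0, -0.084]
wrist_force: [-0.7, 1.1, 4.0]
finger_gap: 0.0238
grasp_force: 30.0
```

```bash
python3 -c "
from h import *
avg(12)
b=capture('wrist').astype(int);p=camera_params('wrist')
print([(r,int(b[r,308].mean()),int(b[r,326].mean()),int(b[r,317].mean())) for r in range(238,256)],proj([.5377,-.0243,.054],p))
print([(c,int(b[244,c,0]-b[244,c,2])) for c in range(306,330)])"
```

```text
t 26.0167 F [-0.55  0.06  3.73] sd [0.52 0.66 0.54] pos [ 0.5386 -0.0246  0.1243] gap 0.023650309037315374
[(238, 191, 191, 47), (239, 189, 188, 47), (240, 189, 188, 49), (241, 190, 189, 49), (242, 190, 189, 45), (243, 188, 188, 46), (244, 189, 188, 76), (245, 189, 189, 141), (246, 189, 189, 160), (247, 189, 190, 145), (248, 193, 193, 142), (249, 177, 173, 143), (250, 132, 121, 144), (251, 139, 138, 143), (252, 143, 141, 145), (253, 143, 142, 144), (254, 143, 141, 142), (255, 139, 141, 117)] [[316.91687783 251.29790669]]
[(306, 54), (307, 53), (308, 54), (309, 56), (310, 53), (311, 54), (312, 54), (313, 56), (314, 55), (315, 35), (316, 4), (317, -4), (318, 11), (319, 48), (320, 56), (321, 55), (322, 57), (323, 55), (324, 54), (325, 55), (326, 54), (327, 53), (328, 53), (329, 53)]
```

The net push is about 5.3 N, so the plunger is about 6 mm in. The tip is centred on the cross and steady, so I'm handing in.

```bash
python3 -c "
from h import *
base();print(ticket.hand_in())"
```

```text
t 26.07 pos [ 0.5385 -0.0245  0.1243] rpy [-3.1415e+00 -1.0000e-04 -8.4200e-02] q [-0.17  0.38  1.75  0.    1.    1.48] F [-0.8   0.05  4.78] gap 0.0236 gf 30.0
the job is handed in; nothing more can be done
None
```

I handed the job in at 26 s: the block sits cross-up in the middle of the plate, and the tester is held upright and steady on the cross at about 5.3 N, with the plunger about 6 mm in (half-way) by force reading; no verdict came back.

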